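# Butt the tube against the stop and clamp it through the guard

### The arm

A 6-joint arm with a two-finger parallel gripper is mounted at the origin on the work surface. World frame = base frame: x ahead of the robot, y to its left, z up, the work surface at z = 0. Lengths are in m, angles in rad, forces in N, time in s.
With the tool pointing down it reaches from about 0.35 to 0.775 m from the base axis. Payload 7.3 kg.
Tool frame: the origin (TCP) lies at the centre of the arm's flange, where the gripper is bolted on; the fingertips stand 178 mm ahead of it and the grasp point (between the pads) lies 159 mm ahead of it; z points along the fingers, y is the line along which they close (so a half turn about z gives the same grasp; the last joint's range is limited). The gripper opens to 92 mm and grips with 3 to 60 N. Pads are 19 mm wide; open, the fingers measure 130 mm over their backs; the gripper's body (75 mm by 190 mm) begins 47 mm behind the grasp point.
Start: joints at [1.17, 0.342, 1.524, -0, 1.275, -0.146], TCP at [0.132, 0.508, 0.405] pointing down, gripper open.
Joint ranges: [-2.53, 2.53], [-0.77, 2.02], [0.04, 2.7], [-1, 4.14], [0.28, 2.66], [-3.11, 3.11]. Speed limits (rad/s): [2.57, 2.57, 3.14, 3.14, 3.14, 3.14].

### API

Orientations are given as [roll, pitch, yaw] about the fixed x, y, z axes, in that order (R = Rz(yaw) Ry(pitch) Rx(roll)).
In Python, from cell import telemetry, vision, ticket gives the robot as it stands.
- The arm moves only by the shell command python3 -m crank 'ROWS' [FORCE]. ROWS is JSON, a list of rows, each a list of 5 numbers: the gripper command: -1 is shut, 1 is fully open, values between are in proportion, then the shift along the tool's x, y, z in mm, then the turn about the tool's z in rad. In form: [[fingers, dx, dy, dz, roll], ...]. A call has 1 to 12 rows; each row is the pose to reach, as a shift and turn from the pose commanded when the call began, along the tool's axes at that moment; what a row does not reach only later rows make up. A row lasts 1/12 s, in which the tool goes at most 41.7 mm and 7.16 degrees, less where a joint would pass 70% of its speed; a pose out of reach is approached as far as the arm can. A call with a gripper value outside its range is refused whole. The fingers move at their own pace and stop on an object; FORCE is the grip in N (left out, the last holds). Time passes only in rows, so rows that repeat a pose let the fingers close. It gives the time, the measured TCP pose, the force, the opening and the grip force at its end, in the units of the state.
- telemetry.observe(): the state, without advancing time (a new reading comes with each control period).
- vision.read_camera(name): name is "side" or "top"; returns (picture, depth): 400x640x3 uint8, red, green, blue; 400x640 float32, m along the optical axis (not along the pixel's ray), 0 where there is no reading.
- vision.get_calibration(name): a dict with "camera_matrix" (3x3 intrinsics, pixels), "rvec" (rotation vector, rad) and "tvec" (3), from world to camera coordinates, as OpenCV has them. Camera axes: x right, y down, z forward; pixel columns grow to the right and rows downward; lengths in m; the calibration is good to about 2 mm. A picture is of the moment at which its call begins. get_calibration takes no time and is no camera call.
- ticket.hand_in(): hands the job in; it is judged then, once.
The state is a dict: "time": time; "qpos": joint angles; "qvel": joint speeds; "joint_efforts": joint torques, N m; "tool_pos": TCP position; "tool_rot": TCP orientation; "contact_force": force on the tool from outside, world axes, zero at the start; "torque": the same for the moment, N m; "opening": finger opening in m; "grip_force": force on a finger pad.
Only numpy, scipy, OpenCV 4.12 (cv2) and the standard library are available. Lean on these libraries where they do the work, as an engineer would, in place of code of your own. Each camera call takes 0.05 s, during which the arm holds its last target. There are 200 camera calls.

### The job

Set up the square tube in the welding fixture: with the fingertips, push the tube along its rails until it butts against the end stop, then reach down through the window in the guard and press the clamp lever's pad all the way down. Do not touch the guard, do not lift the tube and leave the other things where they are; finish with the hand back out and clear.

Things in the scene. Friction and masses are not known exactly. Their poses are not given: they have to be found in the camera images.
- fixture: fixed steel welding fixture, plate 300 x 360 x 10 mm on the table (z 0). Origin on the table below the middle of the lever; yaw varies. Its x points back (from the robot), y left; all mm below are in its frame. Two rails along y (top z 22, 46 apart, centred on x 0, y -240 to 50) guide the tube. Lever hinge post at x 100, up to z 76.
- stop_face (a point): middle of the end stop's face, at (0, +55, 30) mm in the fixture's frame; the face looks to the fixture's -y; the stop block is 90 mm wide, top at z = 46 mm
- tube: loose capped square steel tube, 40 x 40 mm, 200 mm long along its y, about 0.4 kg, flat closed ends, on the plate between the rails with 3 mm play each side; origin centre of underside. Slides along the fixture's y at 1.5 to 6 N. Starts 30 to 80 mm short of the stop; when home its near end is at y = -145 mm in the fixture's frame.
- tube_near_end (a point): middle of the tube's right-hand (-y) end face, the one to push on; 20 mm above the plate
- tube_far_end (a point): middle of the tube's left-hand (+y) end face, the one that must meet the stop
- guard: fixed hood of bare aluminium sheet on the plate's front part: walls front, left, right; open at the back; roof with one window. Origin on the plate's top at (-100, 0, 10) mm in the fixture's frame, same axes. It spans x -68..62, y -68..68 mm about it (feet to y +-82); roof top 100 mm above the plate (z = 110 mm). Not to be touched.
- window (a point): centre of the window, level with the roof's top; the opening is 98 mm in the fixture's x by 100 mm in its y, in a 4 mm sheet
- lever (a joint): clamp lever's angle, rad: 0 = fully down (clamped), its dead stop; 0.12 to 0.155 (raised) at the start, at most 0.16. Bar hinged at the back (axis along the fixture's y at x 100, z 61 mm), passing over the tube at y = 0; its rubber foot meets the tube's top at 0; the press pad is on its front end. Stiff: stays where left; 3 to 6 N on the pad moves it.
- pad: press pad on the lever's front end, under the window's centre: ribbed dark steel plate 44 (x) x 54 (y) x 8 mm; origin centre of underside, top 8 mm above it. 200 mm from the hinge: fully down its top is at z = 73 mm, 37 mm below the roof's top; at the start 24 to 31 mm higher, just below the roof's top.
- angle_offcut: offcut of steel angle, 40 x 50 x 40 mm, standing on the fixture plate behind the rails; leave alone; origin centre of underside
- tip_jar: small clear jar with black lid, 44 mm wide, 55 mm tall, on the fixture plate behind the rails; leave alone; origin centre of underside
- hex_nut: loose steel nut, 32 mm wide, 20 mm tall, on the fixture plate in front of the rails, to the right of the guard; leave alone; origin centre of underside
- chip_hammer: hammer lying on the table to the left; leave alone
- wire_brush: brush lying on the table to the right; leave alone
- spray_can: white can, 60 mm wide, 170 mm tall, on the table to the left; leave alone; origin centre of underside
- mug: white mug, 80 mm wide, 90 mm tall, on the table to the left; leave alone; origin centre of underside
Things that resemble listed ones, but are neither listed nor needed, are in the scene too. Of the things shaped like the tube, the steel one is meant.

How it is judged:
On the way, in this order (a step that is already met when the one before it is completed fails the run):
1. the tube is pushed home against the end stop while the lever is still up (y of tube_far_end in the frame of stop_face above -0.004 m and value of joint lever above 0.1 rad), for 0.1 s.
2. fingers inside the guard window press the pad fully down (value of joint lever below 0.02 rad and contact force between the fingers and pad above 0.5 N and z of the grasp point in the frame of window below 0.03 m and x of the grasp point in the frame of window between -0.049 and 0.049 m and y of the grasp point in the frame of window between -0.05 and 0.05 m), for 0.05 s.
At the end, for the whole second after the job is handed in: The tube lies flat on the plate at rest, its far end within 4 mm of the stop, the lever within 0.02 rad (4 mm at the pad) of fully down, and the robot is clear of everything (y of tube_far_end in the frame of stop_face above -0.004 m and value of joint lever below 0.02 rad and linear speed of tube below 0.01 m/s and angle between tube's own z axis and vertical below 0.03 rad and height (world z) of tube below 0.014 m); the robot touches nothing.
It fails at once if the guard is touched (contact force between any of the fingers, the arm and guard above 0.5 N).
It fails at once if the tube is lifted or tipped (height (world z) of tube above 0.02 m or angle between tube's own z axis and vertical above 0.12 rad).
It fails at once if one of the other things is moved more than 20 mm (distance of any of angle_offcut, tip_jar, hex_nut, chip_hammer, wire_brush, spray_can, mug from where it was at the start of the episode above 0.02 m).
It also fails if it takes over 42 s, if anything falls off the work surface, if the arm or the gripper's body presses on something with over 40 N, if the wrist force passes 120 N, or if a joint passes its speed limit or range.

## Working session

There is one attempt and no reset: what is moved stays moved. The work goes in short steps, Python scripts to look and compute and a shell command to move; the robot and the scene stay as the last step left them, time stands still between calls to the robot, and variables do not carry over. Pictures are saved under pics/ and viewed, at most 10 in all, crops included, and the job is handed in when it is done.

```bash
mkdir -p pics
cat > h.py <<'E'
import numpy as np, cv2
from cell import telemetry, vision, ticket
def grab(n):
    im,d=vision.read_camera(n); np.savez(f'/tmp/{n}.npz',im=im,d=d); return im,d
def cloud(n,d):
    c=vision.get_calibration(n);K=np.array(c['camera_matrix']);R=cv2.Rodrigues(np.array(c['rvec'],float))[0];t=np.array(c['tvec'],float).ravel()
    v,u=np.mgrid[:400,:640]; p=np.stack([(u-K[0,2])/K[0,0]*d,(v-K[1,2])/K[1,1]*d,d],-1)
    P=(p-t)@R; P[d==0]=np.nan; return P
E
python3 - <<'E'
from h import *
for n in('top','side'):
    im,d=grab(n); cv2.imwrite(f'pics/{n}0.png',im[:,:,::-1])
s=telemetry.observe();print(s['time'],s['tool_pos'],s['tool_rot'],s['contact_force'],s['opening'])
E
```

```text
0.1 [0.13225414 0.50793834 0.40411001] [-3.14022088e+00 -1.68535386e-04  2.88680204e+00] [ 0.61601942  0.4111867  -0.02466365] 0.09160200772576044
```

View pics/top0.png

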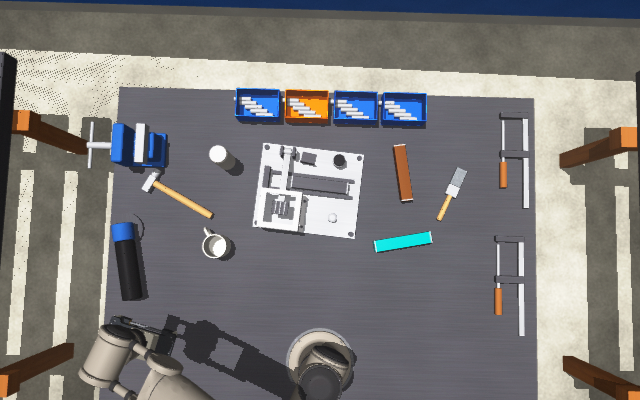

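View pics/side0.png

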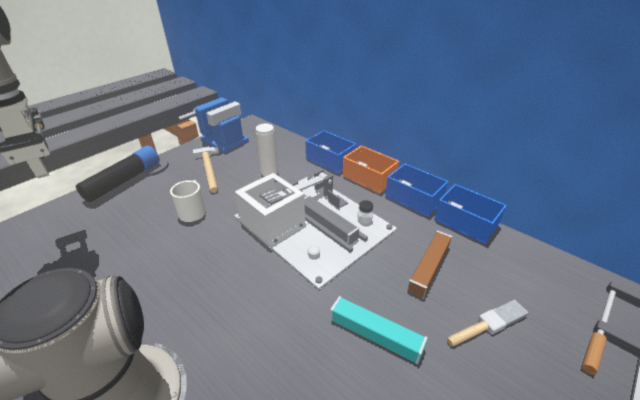

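The top view shows the fixture at about (255–362, 142–238). The guard is at its front left with the window at (281, 208), and the tube runs from roughly (285, 183) to (355, 190).

Run:
```python
from h import *
z=np.load('/tmp/top.npz');im,d=z['im'],z['d'];P=cloud('top',d)
c=im[135:245,240:375,::-1];cv2.imwrite('pics/crop0.png',cv2.resize(c,None,fx=5.5,fy=5.5,interpolation=cv2.INTER_CUBIC))
m=np.zeros((400,640),bool);m[138:242,245:370]=1
for lo,hi,n in((.005,.016,'plate'),(.044,.056,'tube'),(.104,.116,'roof')):
    s=m&(P[...,2]>lo)&(P[...,2]<hi); 
    k,l,st,ce=cv2.connectedComponentsWithStats(s.astype(np.uint8))
    for i in range(1,k):
        if st[i,4]<60: continue
        q=P[l==i]; r=cv2.minAreaRect((q[:,:2]*1000).astype(np.float32)); print(n,st[i],np.round(ce[i]),np.round(r[0],1),np.round(r[1],1),round(r[2],2),'z',np.median(q[:,2]).round(4))
```

```text
plate [252 140  32  87 580] [267. 170.] [614.4 196.9] [ 89.2 310.8] 85.7 z 0.0098
plate [ 289  146   77   94 3133] [329. 192.] [593.1  -5.5] [265.6 324.7] 87.57 z 0.0101
plate [269 171  12  17 117] [275. 180.] [628.3 172.6] [37.6 57.5] 85.16 z 0.01
plate [263 193  33  32 468] [279. 209.] [527.2 154.2] [105.5 103.1] 84.45 z 0.0096
tube [262 166   9  20  67] [266. 175.] [636.6 200.1] [19.1 67.7] 83.25 z 0.0473
tube [290 176  59  18 565] [319. 184.] [610.3  15.8] [199.6  40.8] 84.83 z 0.0493
roof [257 187  45  44 649] [279. 210.] [519.5 146.4] [136.1 130.2] 84.77 z 0.1092
```

View pics/crop0.png

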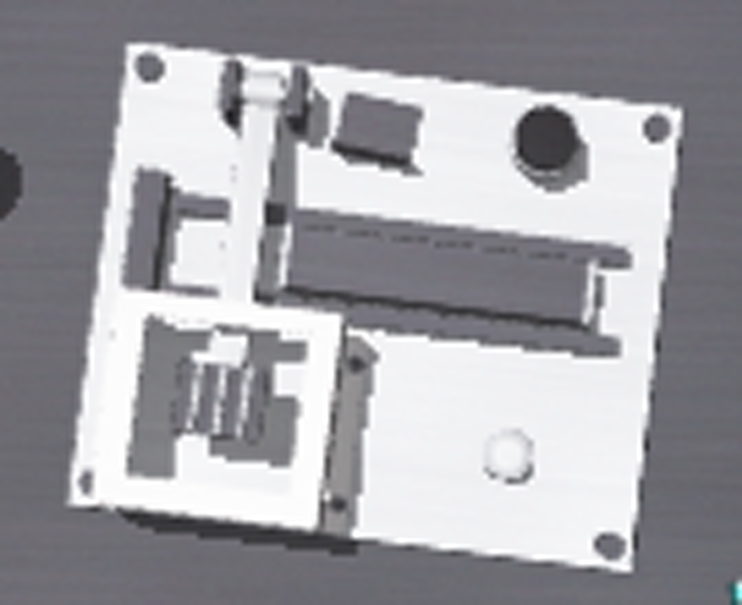

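```bash
python3 -m crank '[[-1,-29,-23,0,0.12],[-1,-58,-46,0,0.24],[-1,-88,-70,0,0.36],[-1,-117,-94,0,0.48],[-1,-146,-117,0,0.6],[-1,-176,-140,0,0.72],[-1,-205,-164,0,0.84],[-1,-234,-187,0,0.96],[-1,-263,-210,0,1.08],[-1,-292,-234,0,1.2],[-1,-322,-257,0,1.32],[-1,-351,-281,0,1.407]]'
python3 - <<'E'
from h import *
z=np.load('/tmp/top.npz');im,d=z['im'],z['d'];P=cloud('top',d)
def f(u,v): print(u,v,P[v,u].round(4))
for u,v in((222,157),(218,153),(305,158),(340,160),(332,218)): f(u,v)
# window inner bounds from roof pixels, in fixture frame with yaw -5.2deg
a=np.radians(-5.2);ex=np.array([np.cos(a),np.sin(a)]);ey=np.array([-ex[1],ex[0]]);C=np.array([.5195,.1464])
s=np.zeros((400,640),bool);s[185:233,255:304]=1
q=P[s&(abs(P[...,2]-.11)<.007)];x=(q[:,:2]-C)@ex;y=(q[:,:2]-C)@ey
mx=abs(y)<.035;my=abs(x)<.035
print(x.min(),x.max(),y.min(),y.max(),'inner x',x[mx&(x<0)].max(),x[mx&(x>0)].min(),'inner y',y[my&(y<0)].max(),y[my&(y>0)].min())
q=P[(abs(P[...,2]-.095)<.009)&s];print('pad',len(q),np.median(q,0))
s=telemetry.observe();print(s['time'],s['tool_pos'],s['tool_rot'])
E
```

```text
time: 1.1
tool_pos: [0.4018, 0.1459, 0.4046]
tool_rot: [-3.141, -0.0, 1.474]
contact_force: [0.6, 0.6, -0.3]
opening: 0.0165
grip_force: 0.0
222 157 [0.6774 0.3305 0.1708]
218 153 [0.6894 0.3431 0.1745]
305 158 [0.7069 0.0684 0.0126]
340 160 [ 0.6947 -0.0533  0.0658]
332 218 [ 0.4968 -0.0317  0.028 ]
-0.06515860856206314 0.06533588607003363 -0.06803743285355138 0.068118579534942 inner x -0.00012481884345729339 0.0006664162224401608 inner y -0.00034262053226877926 0.0004910737397127315
pad 292 [0.52645648 0.14399737 0.0969865 ]
1.1 [0.40184555 0.14591994 0.40463572] [-3.14146481e+00 -1.52523571e-04  1.47362148e+00]
```

```bash
python3 -m crank '[[-1,-25,23,0,0],[-1,-51,47,0,0],[-1,-78,71,0,-0.006],[-1,-105,96,0,-0.006],[-1,-132,120,0,-0.006],[-1,-160,145,0,-0.006],[-1,-188,171,0,-0.006],[-1,-215,196,0,-0.006],[-1,-233,213,0,-0.006],[-1,-243,221,0,-0.006],[-1,-243,221,30,-0.006],[-1,-243,221,60,-0.006]]'
python3 -m crank '[[-1,0,0,30,0],[-1,0,0,60,0],[-1,0,0,90,0],[-1,0,0,115,0],[-1,0,0,130,0],[-1,0,0,137,0],[-1,0,0,137,0]]'
python3 - <<'E'
from h import *
im,d=grab('side');cv2.imwrite('pics/s1.png',cv2.resize(im[150:300,200:420,::-1],None,fx=3.5,fy=3.5,interpolation=cv2.INTER_CUBIC))
E
```

```text
time: 2.1
tool_pos: [0.5998, -0.1156, 0.3448]
tool_rot: [3.138, 0.001, 1.484]
contact_force: [0.6, 0.3, -0.7]
opening: 0.0004
grip_force: 0.0
time: 2.68
tool_pos: [0.5986, -0.1143, 0.2057]
tool_rot: [-3.138, -0.001, 1.486]
contact_force: [-0.1, 0.1, 0.1]
opening: 0.0002
grip_force: 0.0
```

View pics/s1.png

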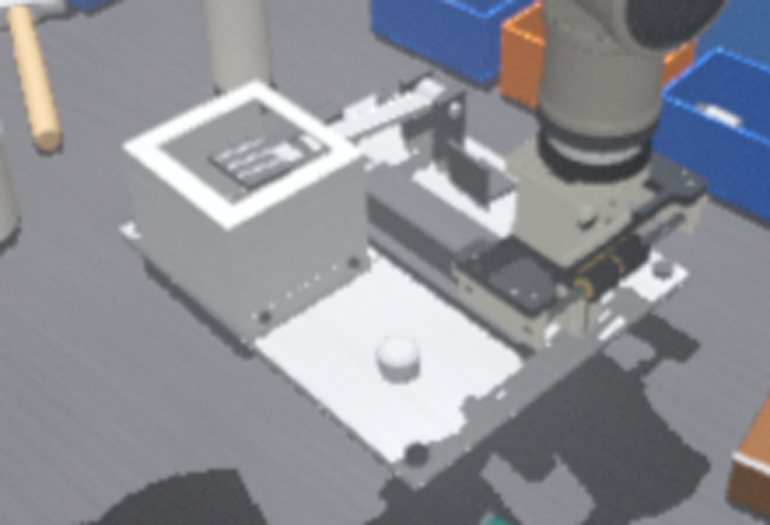

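The side view shows the closed fingers at (575, 310) in the crop, just beyond the tube's near end and between the rails. The hand is clear of the nut at (398, 355), the guard, the jar and the offcut.

```bash
python3 -m crank '[[-1,8,0,0,0],[-1,14,0,0,0],[-1,19,0,0,0],[-1,24,0,0,0],[-1,30,0,0,0],[-1,36,0,0,0],[-1,42,0,0,0],[-1,48,0,0,0],[-1,54,0,0,0],[-1,60,0,0,0],[-1,66,0,0,0],[-1,72,0,0,0]]'
python3 -m crank '[[-1,5,0,0,0],[-1,9,0,0,0],[-1,12,0,0,0],[-1,15,0,0,0],[-1,17,0,0,0],[-1,19,0,0,0],[-1,20,0,0,0],[-1,20,0,0,0]]'
```

```text
time: 3.73
tool_pos: [0.6057, -0.0429, 0.2089]
tool_rot: [3.139, 0.002, 1.486]
contact_force: [-0.4, -6.3, 4.3]
opening: 0.0003
grip_force: 2.9
time: 4.4
tool_pos: [0.6074, -0.0229, 0.2089]
tool_rot: [3.139, 0.001, 1.486]
contact_force: [0.0, -4.4, 3.6]
opening: 0.0005
grip_force: 2.3
```

```bash
python3 -m crank '[[-1,1.5,0,0,0],[-1,3,0,0,0],[-1,4,0,0,0],[-1,4,0,0,0]]'
python3 -m crank '[[-1,1,0,0,0],[-1,2,0,0,0],[-1,3,0,0,0],[-1,3,0,0,0]]'
```

```text
time: 4.73
tool_pos: [0.6076, -0.0189, 0.2086]
tool_rot: [3.14, 0.001, 1.486]
contact_force: [-0.6, -4.6, 3.9]
opening: 0.0008
grip_force: 2.4
time: 5.07
tool_pos: [0.6078, -0.0165, 0.2085]
tool_rot: [3.14, 0.002, 1.486]
contact_force: [-0.3, -8.0, 4.3]
opening: 0.0004
grip_force: 4.0
```

```bash
python3 -m crank '[[-1,1,0,0,0],[-1,2,0,0,0],[-1,2,0,0,0]]'
python3 - <<'E'
from h import *
im,d=grab('top');P=cloud('top',d);cv2.imwrite('pics/t2.png',cv2.resize(im[135:245,240:375,::-1],None,fx=5.5,fy=5.5,interpolation=cv2.INTER_CUBIC))
E
```

```text
time: 5.32
tool_pos: [0.6079, -0.016, 0.2086]
tool_rot: [3.14, 0.005, 1.486]
contact_force: [-2.1, -15.7, 4.8]
opening: 0.0005
grip_force: 7.9
```

View pics/t2.png

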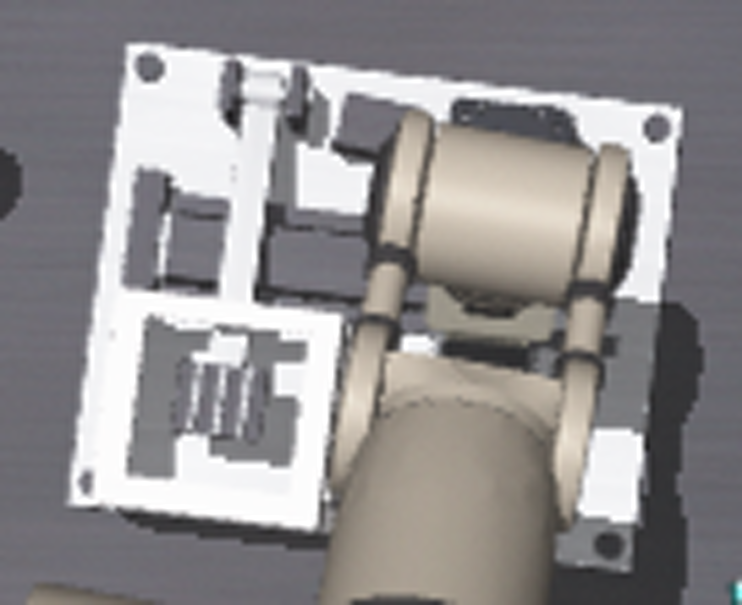

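The tube now reaches the stop block at (145–165, 230), and the fingers have stalled at 16 N at the expected position, so it is home. The lever is still up. Next I back off, rise and go over the window.

```bash
python3 -m crank '[[-1,-5,0,0,0],[-1,-12,0,0,0],[-1,-20,0,0,0],[-1,-20,0,-25,0],[-1,-20,0,-55,0],[-1,-20,0,-85,0],[-1,-20,0,-110,0],[-1,-20,0,-125,0],[-1,-20,0,-130,0],[-1,-5,-9,-130,0],[-1,15,-22,-130,0],[-1,35,-34,-130,0]]'
python3 -m crank '[[-1,22,-13,0,0],[-1,44,-26,0,0],[-1,66,-38,0,0],[-1,86,-49,0,0],[-1,104,-58,0,0],[-1,114,-63,0,0],[-1,117,-65,0,0],[-1,117,-65,0,0]]'
```

```text
time: 6.37
tool_pos: [0.5761, 0.0242, 0.3364]
tool_rot: [-3.139, -0.001, 1.485]
contact_force: [-0.6, 0.1, -1.1]
opening: 0.0008
grip_force: 0.0
time: 7.03
tool_pos: [0.5218, 0.1465, 0.3372]
tool_rot: [-3.141, 0.0, 1.487]
contact_force: [0.7, 0.0, -0.0]
opening: 0.0003
grip_force: 0.0
```

Run:
```python
from h import *
im,d=grab('side');cv2.imwrite('pics/s3.png',cv2.resize(im[130:290,200:420,::-1],None,fx=3.5,fy=3.5,interpolation=cv2.INTER_CUBIC))
```

```text
(no output)
```

View pics/s3.png

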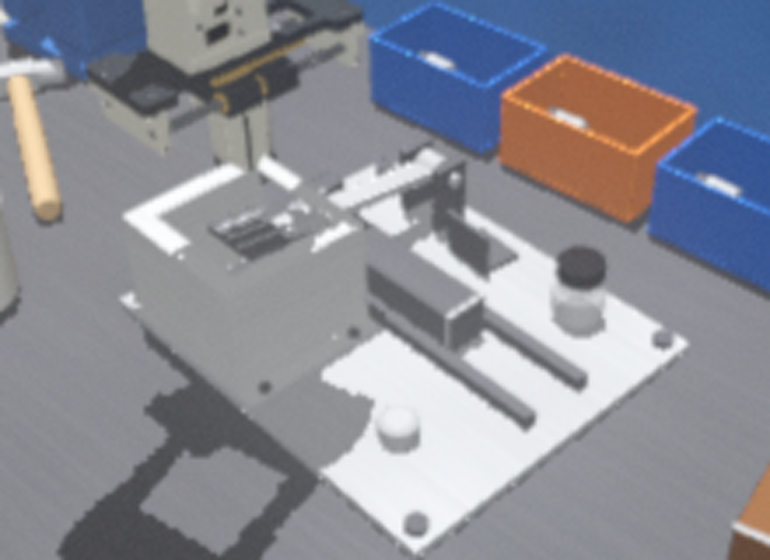

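The tube is pushed in, with its near end at (462, 320), and the other things are in place. The fingers hang over the window at (240, 160).

```bash
python3 -m crank '[[-1,0,0,15,0],[-1,0,0,30,0],[-1,0,0,42,0],[-1,0,0,50,0],[-1,0,0,55,0],[-1,0,0,60,0],[-1,0,0,65,0],[-1,0,0,70,0],[-1,0,0,74,0],[-1,0,0,78,0],[-1,0,0,81,0],[-1,0,0,83,0]]'
python3 -m crank '[[-1,0,0,1,0],[-1,0,0,2,0],[-1,0,0,3,0],[-1,0,0,3,0]]'
```

```text
time: 8.08
tool_pos: [0.5218, 0.1462, 0.2545]
tool_rot: [-3.141, -0.0, 1.486]
contact_force: [-3.5, -0.0, 5.0]
opening: 0.0005
grip_force: 2.3
time: 8.42
tool_pos: [0.5221, 0.1462, 0.2516]
tool_rot: [3.141, -0.0, 1.486]
contact_force: [0.0, 1.0, 1.5]
opening: 0.0009
grip_force: 0.4
```

```bash
python3 -m crank '[[-1,0,0,1,0],[-1,0,0,2,0],[-1,0,0,2,0]]'
python3 -m crank '[[-1,0,0,1,0],[-1,0,0,1.5,0],[-1,0,0,1.5,0]]'
```

```text
time: 8.67
tool_pos: [0.5221, 0.1462, 0.2512]
tool_rot: [3.14, -0.0, 1.486]
contact_force: [-7.0, 0.8, 14.8]
opening: 0.0006
grip_force: 7.4
time: 8.92
tool_pos: [0.522, 0.1462, 0.251]
tool_rot: [3.139, -0.001, 1.486]
contact_force: [-9.5, -2.1, 26.0]
opening: 0.0006
grip_force: 13.0
```

The lever is against its stop: 26 N, with the TCP at z 0.251 as expected. I withdraw straight up and go clear.

```bash
python3 -m crank '[[-1,0,0,-5,0],[-1,0,0,-12,0],[-1,0,0,-25,0],[-1,0,0,-45,0],[-1,0,0,-70,0],[-1,0,0,-100,0],[-1,0,0,-130,0],[-1,0,0,-150,0],[-1,0,-20,-155,0],[-1,0,-50,-155,0],[-1,0,-80,-155,0],[-1,0,-100,-155,0]]'
python3 -m crank '[[-1,20,0,0,0],[-1,50,0,0,0],[-1,85,0,0,0],[-1,115,0,0,0],[-1,140,0,0,0],[-1,150,0,0,0],[-1,150,0,0,0],[-1,150,0,0,0]]'
python3 - <<'E'
from h import *
im,d=grab('top');P=cloud('top',d);cv2.imwrite('pics/t4.png',cv2.resize(im[135:245,240:375,::-1],None,fx=5.5,fy=5.5,interpolation=cv2.INTER_CUBIC))
a=np.radians(-5.2);ex=np.array([np.cos(a),np.sin(a)]);ey=np.array([-ex[1],ex[0]]);X=P[...,:2]-[.6221,.1371];x=X@ex;y=X@ey
q=P[...,2][(abs(x+.1)<.018)&(abs(y)<.022)];print('pad z',np.nanpercentile(q,[10,50,90]))
t=(abs(x)<.012)&(abs(P[...,2]-.05)<.005)&(y<-.03)&(y>-.26);print('near end y',np.nanmin(y[t]))
E
```

```text
time: 9.92
tool_pos: [0.4205, 0.1546, 0.4032]
tool_rot: [3.142, -0.0, 1.486]
contact_force: [-0.3, -0.5, 0.3]
opening: 0.0005
grip_force: 0.0
time: 10.58
tool_pos: [0.4351, 0.3038, 0.4029]
tool_rot: [-3.141, 0.001, 1.487]
contact_force: [-0.9, -0.3, 0.4]
opening: 0.0005
grip_force: 0.0
pad z [0.06736265 0.07213454 0.07801422]
near end y -0.14504317695725083
```

View pics/t4.png

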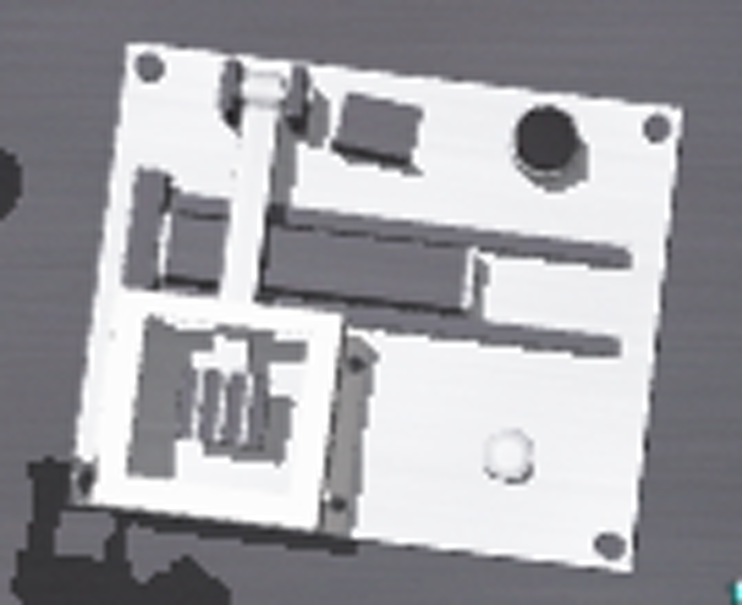

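The tube is home: its far end is at the stop at (162, 245) and its near end measures y = -145 mm. The pad at (230, 405) is down at z ≈ 72 mm. Everything else is in place and the arm is clear.

```bash
python3 -c "
from cell import ticket
print(ticket.hand_in())"
```

```text
the job is handed in; nothing more can be done
None
```

The tube is home against the end stop, the clamp lever is pressed fully down, and the hand is back out and clear; I handed the job in at about 10.6 s, and it returned no verdict.

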